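Bring the salt, then the cinnamon round on a sprung spice carousel, and hold it

TASK

Using the handle bar on top of the spice carousel, turn the tray until its salt shaker stands at the front, in line with the steel pointer on the foot, and hold it still there for two seconds so that I can look how full it is; then turn the tray until its cinnamon jar (the tall one with the flat black cap) stands in line with the pointer and finish while still gripping the handle and holding the tray still there, because its spring swings it back as soon as it is let go. Turn it smoothly so that everything on the tray stays standing in its cup, and leave the things round the carousel where they are.

Things in the scene. Friction and masses are not known exactly. Their poses are not given: they have to be found in the camera images.
- foot: the carousel's fixed foot: round steel plate 180 mm across on the counter. Origin: on the counter, on the carousel's turning axis; z up. A flat tab runs out beneath the tray along the foot's own -x and ends in an upturned pointer (20 mm wide, 23 mm tall) 133 to 143 mm from the axis: it marks the front, and points towards the robot's side (world -x) within 15 degrees
- tray (a joint): turn of the round wooden tray on the foot, rad, positive anticlockwise seen from above, 0 at the start. A coil spring (0.06 N m per rad, little friction) swings it back to 0 whenever it is let go; stops at -1.9 and +1.9
- tray_top (a point): centre of the tray's top, on the axis, 21 mm above the counter. Tray 224 mm across, with eight steel cups (53 mm outside, 48 inside, 34 deep), 45 degrees apart, 80 mm from the axis. The jars stand in them on the tray and ride round. At turn 0 two cups lie 22.5 degrees to either side of the pointer, the next two 67.5 degrees: salt and cinnamon start in two of these four
- grip (a point): the carousel's handle: dark wooden bar fixed on the tray's centre post, above all the jars; 60 mm long along its own x, 14 mm thick along its y, 36 mm high (136 to 172 mm above the counter). This point: middle of the bar, on the axis. Its x is the foot's x at turn 0 and turns with the tray. Pinch it from above across the 14 mm; 15 to 25 N of grip turns and holds the tray
- salt_shaker: the salt shaker: clear round body with a domed pale metal top with holes, 44 mm across, 90 mm tall, loose in its cup. Origin: centre of its underside
- cinnamon_jar: the cinnamon jar: round glass spice jar with a flat black screw cap, the tallest thing on the tray, 40 mm across, 105 mm tall, loose in its cup. Origin: centre of its underside
- creamer_a: small white creamer tub with a flat foil lid, 41 mm across, 27 mm tall, standing in a cup of the tray. Origin: centre of its underside. It stays there
- creamer_b: a second, like creamer tub in another cup. It stays there
- tea_light: tea light, 38 mm across, 15 mm high, in a cup at the back of the tray. It stays there
- creamer_c: a third creamer tub in a cup at the back of the tray. It stays there
- brew_pod_a: white brew pod, 51 mm across, 43 mm tall, on the counter at the left. Bystander
- brew_pod_b: another such pod farther back. Bystander
- sugar_pot: cream stoneware pot, 87 mm across, 116 mm tall, on the counter at the right. Bystander
- scoop: steel coffee scoop, 148 mm long, lying on the counter at the right. Bystander
There are look-alikes about, which are no part of the job. What is shaped like the creamer_c but blue, orange or purple is not meant.

How it is judged:
On the way, in this order (a step that is already met when the one before it is completed fails the run):
1. the salt shaker is held still in line with the pointer by the handle (x of salt_shaker in the frame of foot below -0.05 m and y of salt_shaker in the frame of foot between -0.013 and 0.013 m and contact force between the fingers and tray_handle above 1.5 N and velocity of joint tray between -0.25 and 0.25 rad/s), for 1.5 s.
2. the cinnamon jar is brought in line with the pointer by the handle (x of cinnamon_jar in the frame of foot below -0.05 m and y of cinnamon_jar in the frame of foot between -0.013 and 0.013 m and contact force between the fingers and tray_handle above 1.5 N), for 0.2 s.
At the end, for the whole second after the job is handed in: the cinnamon jar's centre is at the front of the carousel within 13 mm to either side of the pointer's line, the fingers press on the handle bar with more than 1.5 N, the tray turns slower than 0.25 rad/s, and everything on the tray stands in its cup leaning less than 0.5 rad (all of step 2 and velocity of joint tray between -0.25 and 0.25 rad/s and angle between each of salt_shaker, cinnamon_jar, creamer_a, creamer_b, tea_light, creamer_c's own z axis and vertical below 0.5 rad); the arm keeps its last pose, push and grip.
It fails at once if something on the tray tipped over or left its cup (angle between any of salt_shaker, cinnamon_jar, creamer_a, creamer_b, tea_light, creamer_c's own z axis and vertical above 0.6 rad or height (world z) of any of salt_shaker, cinnamon_jar, creamer_a, creamer_b, tea_light, creamer_c above 0.06 m or height (world z) of any of salt_shaker, cinnamon_jar, creamer_a, creamer_b, tea_light, creamer_c below 0.012 m).
It fails at once if something beside the carousel was moved by more than 20 mm (distance of any of brew_pod_a, brew_pod_b, sugar_pot, scoop from where it was at the start of the episode above 0.02 m).
It also fails if it takes over 35 s, if anything falls off the work surface, if the arm or the gripper's body presses on something with over 40 N, if the wrist force passes 120 N, or if a joint passes its speed limit or range.

ROBOT

A 6-joint arm with a two-finger parallel gripper is mounted at the origin on a cart in front of the work surface, level with it; the furniture and walls round the work are solid. World frame = base frame: x ahead of the robot, y to its left, z up, the work surface at z = 0. Lengths are in m, angles in rad, forces in N, time in s.
With the tool pointing down it reaches from about 0.35 to 0.775 m from the base axis. Payload 7.3 kg.
Tool frame: the origin (TCP) lies at the very end of the fingers, on their centre line; the grasp point (between the pads) lies 19 mm behind it (robot.tcp_to_grasp is the z of the grasp point in the tool frame, in m); z points along the fingers, y is the line along which they close (so a half turn about z gives the same grasp; the last joint's range is limited). The gripper opens to 92 mm and grips with 3 to 60 N. Pads are 19 mm wide; open, the fingers measure 130 mm over their backs; the gripper's body (75 mm by 190 mm) begins 47 mm behind the grasp point.
Start: joints at [1.052, 0.342, 1.524, -0, 1.275, -0.146], TCP at [0.191, 0.489, 0.227] pointing down, gripper open.
Joint ranges: [-2.53, 2.53], [-0.77, 2.02], [0.04, 2.7], [-1, 4.14], [0.28, 2.66], [-3.11, 3.11]. Speed limits (rad/s): [2.57, 2.57, 3.14, 3.14, 3.14, 3.14].

INTERFACE

Orientations are given as [roll, pitch, yaw] about the fixed x, y, z axes, in that order (R = Rz(yaw) Ry(pitch) Rx(roll)).
In Python, from cell import monitor, read_camera, get_calibration, job, robot gives the robot as it stands. The module is installed in compiled form; this text tells all that it offers.
- The arm moves only by the tool send_rows, never from a script. Its argument "targets" is a list of rows, each an object with "translation": the shift along the tool's x, y, z in cm, a list of three; "spin": the turn about the tool's z in degrees; "jaw": the opening, from 0 (shut) to 1 (fully open). A call has exactly 5 rows; each row is the pose to reach, as a shift and turn from the pose commanded when the call began, along the tool's axes at that moment; what a row does not reach only later rows make up. A row lasts 1/10 s, in which the tool goes at most 50 mm and 8.59 degrees, less where a joint would pass 70% of its speed; a pose out of reach is approached as far as the arm can. A call with a gripper value outside its range is refused whole. The fingers move at their own pace and stop on an object; "force" is the grip in N (left out, the last holds). Time passes only in rows, so rows that repeat a pose let the fingers close, or fill a call up. It gives the time, the measured TCP pose, the force, the opening and the grip force at its end, in the units of the state.
- monitor.observe(): the state, without advancing time (a new reading comes with each control period).
- read_camera(name): name is "side" or "top"; returns (picture, depth): 480x640x3 uint8, red, green, blue; 480x640 float32, m along the optical axis (not along the pixel's ray), 0 where there is no reading.
- get_calibration(name): a dict with "intrinsics" (3x3 intrinsics, pixels), "origin" and "orientation" of the camera in the world. Camera axes: x right, y up, looking along -z (the intrinsics and any distortion apply to the point x, -y, -z); pixel columns grow to the right and rows downward; lengths in m; the calibration is good to about 2 mm. A picture is of the moment at which its call begins. get_calibration takes no time and is no camera call.
- job.hand_in(): hands the job in; it is judged then, once.
The state is a dict: "time": time; "qpos": joint angles; "qvel": joint speeds; "joint_efforts": joint torques, N m; "tool_pos": TCP position; "tool_rot": TCP orientation; "contact_force": force on the tool from outside, world axes, zero at the start; "torque": the same for the moment, N m; "opening": finger opening in m; "grip_force": force on a finger pad.
Only numpy, scipy, OpenCV 4.12 (cv2) and the standard library are available. Lean on these libraries where they do the work, as an engineer would, in place of code of your own. Each camera call takes 0.05 s, during which the arm holds its last target. There are 200 camera calls.

## Working session

There is one attempt and no reset: what is moved stays moved. The work goes in short steps, Python scripts to look and compute and a tool call to move; the robot and the scene stay as the last step left them, time stands still between calls to the robot, and variables do not carry over. Pictures are saved under pics/ and viewed, at most 10 in all, crops included, and the job is handed in when it is done.

Besides the shell and the picture viewer there is one more tool, called after "Emit:" as name(argument=value, ...), one argument or row to a line, values as JSON. send_rows: Moves the arm, as the interface text tells. Its arguments: {"type":"object","properties":{"targets":{"type":"array"},"force":{"type":"number"}},"required":["targets"]}

```bash
mkdir -p pics
cat > h.py <<'E'
import numpy as np,cv2
from cell import monitor,read_camera,get_calibration,job,robot
from scipy.spatial.transform import Rotation as R
def rot(o):
    o=np.array(o); return o if o.shape==(3,3) else (R.from_euler('xyz',o).as_matrix() if o.size==3 else None)
def w(c,u,v,d):
    K=np.array(c['intrinsics']); p=np.array([(u-K[0,2])/K[0,0]*d,-(v-K[1,2])/K[1,1]*d,-d])
    return rot(c['orientation'])@p+np.array(c['origin'])
def cloud(c,D):
    K=np.array(c['intrinsics']); v,u=np.mgrid[:480,:640]
    P=np.stack([(u-K[0,2])/K[0,0]*D,-(v-K[1,2])/K[1,1]*D,-D],-1)
    return P@rot(c['orientation']).T+np.array(c['origin'])
E
python3 - <<'E'
from h import *
for n in('top','side'):
    p,d=read_camera(n); c=get_calibration(n); print(n,c)
    cv2.imwrite(f'pics/{n}0.png',p[:,:,::-1]); np.save(f'{n}0.npy',d)
print(monitor.observe())
E
```

```text
top {'intrinsics': array([[551.70115266,   0.        , 322.69687073],
       [  0.        , 551.70115266, 238.90305972],
       [  0.        ,   0.        ,   1.        ]]), 'origin': array([ 0.12979928, -0.01127016,  1.26724786]), 'orientation': array([ 0.30861512,  0.0029126 , -1.50559768])}
side {'intrinsics': array([[624.67334958,   0.        , 311.58371988],
       [  0.        , 624.67334958, 241.16897151],
       [  0.        ,   0.        ,   1.        ]]), 'origin': array([ 0.02934069, -1.04625533,  1.22382182]), 'orientation': array([ 0.80775791,  0.01692401, -0.42862499])}
{'time': 0.1, 'qpos': array([ 1.05197727e+00,  3.42652861e-01,  1.52489000e+00,  1.98237138e-05,
        1.27539176e+00, -1.45977696e-01]), 'qvel': array([-0.00044198, -0.00204769, -0.00090201, -0.00053555, -0.00033472,
       -0.0009182 ]), 'joint_efforts': array([ 2.70729142e-03, -4.32005453e+01, -2.44695604e+01,  7.18654110e-02,
        5.25799161e-02, -4.54831240e-05]), 'tool_pos': array([0.19102776, 0.48864203, 0.22612554]), 'tool_rot': array([-3.14026772e+00, -2.13958086e-04,  2.76874536e+00]), 'contact_force': array([0.49118726, 0.31938818, 0.20441893]), 'torque': array([-0.05334117,  0.01052493,  0.0261928 ]), 'grip_force': 0.0, 'opening': 0.09179068058587556}
```

View pics/top0.png

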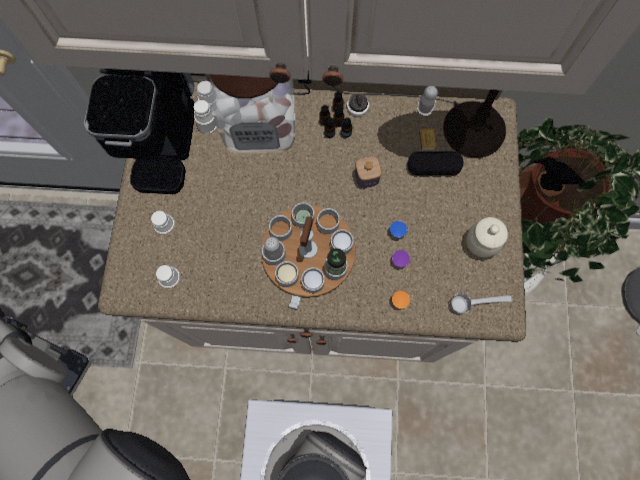

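View pics/side0.png

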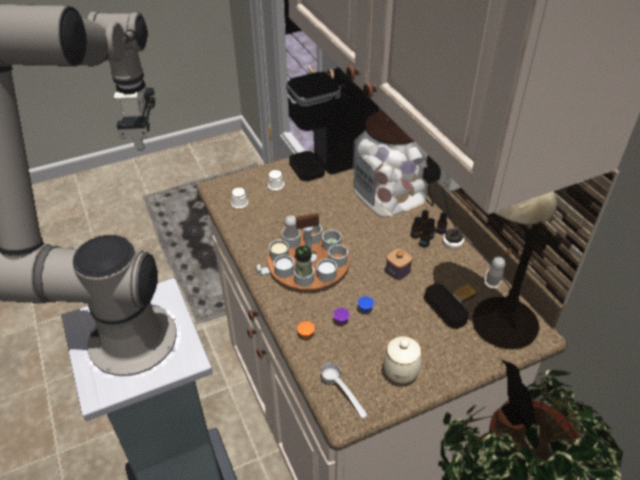

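The top view shows the carousel at (308,249) with the pointer at (295,303) and the handle at (306,235).
- **Salt candidates:** (273,247) on the tray, or the shaker at (428,98) at the back wall.
- **Cinnamon candidates:** the dark-capped jar at (337,260), or the black bottles at (335,115).
- I choose the two on the tray and will check them in one crop.

Run:
```python
from h import *
p=cv2.imread('pics/top0.png'); 
a=cv2.resize(p[195:315,250:370],None,fx=5,fy=5,interpolation=cv2.INTER_CUBIC); cv2.imwrite('pics/crop0.png',a)
c=get_calibration('top'); P=cloud(c,np.load('top0.npy'))
z=P[...,2]; m=np.zeros((480,640),bool); m[195:315,250:370]=1
b=m&(z>.125)&(z<.19); 
q=P[b&(z>.16)]; print('bar',q.mean(0),len(q),np.percentile(q[:,2],[5,95])); 
e=np.linalg.eigh(np.cov(q[:,:2].T)); print(e[0]**.5,np.degrees(np.arctan2(e[1][1,1],e[1][0,1])))
n,l,s,ce=cv2.connectedComponentsWithStats((m&(z>.085)&(z<.15)).astype('uint8'))
for i in range(1,n):
  if s[i,4]>8: print(ce[i],s[i],P[l==i].mean(0),z[l==i].max())
for u,v in[(295,303),(296,299),(294,306),(298,303),(291,302)]:print(u,v,P[v,u])
# tray rim
t=P[m&(abs(z-.021)<.004)]; print(len(t),t.min(0),t.max(0))
```

```text
bar [0.49687554 0.05169297 0.17146756] 191 [0.16571386 0.17557547]
[0.00414583 0.01724883] 170.185658475067
[308.68333333 238.15      ] [300 229  13  18  60] [0.49152195 0.04608554 0.12864947] 0.14951381102527073
[271.26633166 243.69346734] [264 236  16  16 199] [0.48107312 0.12876727 0.10464814] 0.11501990216048608
[335.92105263 258.4502924 ] [327 248  19  23 342] [ 0.45181837 -0.01546489  0.12122801] 0.1319245479871758
295 303 [0.37163927 0.07252015 0.00436135]
296 299 [0.38067207 0.07079783 0.00682093]
294 306 [0.36170526 0.07325029 0.01933493]
298 303 [0.3713955  0.06536258 0.00797236]
291 302 [0.37197798 0.08142824 0.01162756]
2887 [ 0.35882846 -0.05946623  0.01700585] [0.61084521 0.16326372 0.02499723]
```

View pics/crop0.png

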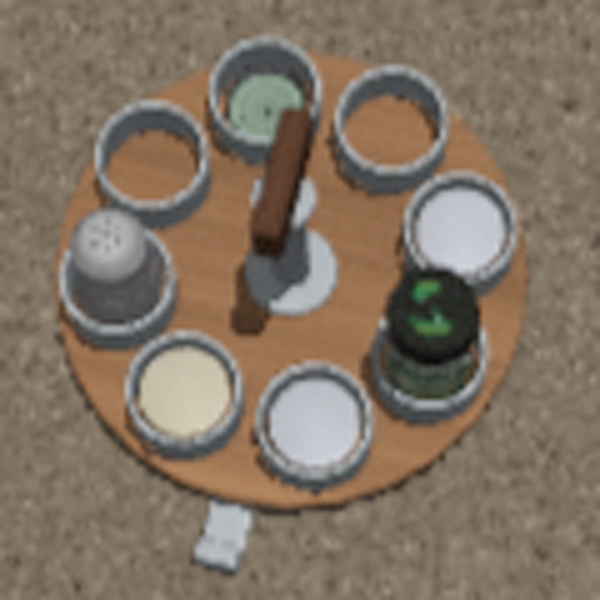

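The crop confirms both. The salt shaker, with its pale perforated dome, is at the left, about 67.5° clockwise of the pointer seen from above. The tall black-capped cinnamon jar is 67.5° on the other side. Next I refine the axis and work out the approach.

```bash
cat >> h.py <<'E'
def ray(c,uv,z):
    o=np.array(c['origin']); d=np.array([w(c,u,v,1.)-o for u,v in uv]); return o+d*((z-o[2])/d[:,2])[:,None]
def axis(pic,c):
    from scipy.optimize import least_squares
    hsv=cv2.cvtColor(pic,cv2.COLOR_RGB2HSV); K=c['intrinsics']
    m=np.zeros((480,640),bool); m[195:315,250:370]=1
    m&=(hsv[...,1]>95)&(hsv[...,0]<20)
    n,l,s,_=cv2.connectedComponentsWithStats(m.astype('uint8')); i=1+s[1:,4].argmax()
    v,u=np.nonzero(l==i); h=cv2.convexHull(np.stack([u,v],1).astype(np.int32))[:,0]
    q=ray(c,h,.021)[:,:2]
    r=least_squares(lambda a:np.hypot(*(q-a[:2]).T)-a[2],[.5,.05,.112],loss='soft_l1',f_scale=.002)
    return r.x,np.abs(r.fun).mean()
E
python3 - <<'E'
from h import *
c=get_calibration('top'); pic=cv2.imread('pics/top0.png')[:,:,::-1].copy()
print(axis(pic,c))
# bar top corners in crop px -> px (crop/5 + offset)
f=lambda L:[(250+x/5-.4,195+y/5-.4) for x,y in L]
print('bar top',ray(c,f([(285,110),(309,115),(280,240),(254,235)]),.172)[:,:2].round(4))
print('pointer top',ray(c,f([(196,555),(240,570),(203,538),(243,549)]),.023)[:,:2].round(4))
cups=f([(265,88),(390,115),(460,218),(313,415),(184,387),(152,150)])
print('cups',ray(c,cups,.055)[:,:2].round(4))
print('saltdome',ray(c,f([(108,245)]),.105)[:,:2],'cin',ray(c,f([(433,305)]),.126)[:,:2])
E
```

```text
(array([0.49710828, 0.05148775, 0.11142513]), np.float64(0.0004743902991882117))
bar top [[0.5251 0.0518]
 [0.5236 0.0415]
 [0.4677 0.0496]
 [0.4692 0.0606]]
pointer top [[0.3612 0.0849]
 [0.3556 0.0643]
 [0.3692 0.0824]
 [0.3653 0.0637]]
cups [[ 0.5777  0.0687]
 [ 0.568   0.0094]
 [ 0.5197 -0.026 ]
 [ 0.4223  0.0351]
 [ 0.4315  0.0943]
 [ 0.5437  0.1188]]
saltdome [[0.48117251 0.12889683]] cin [[ 0.45690393 -0.01567943]]
```

Emit:
send_rows(
  targets=[
    {"translation": [-1.7,-1.1,0],"spin": 0,"jaw": 1},
    {"translation": [-5,-3.3,0],"spin": 0,"jaw": 1},
    {"translation": [-9.2,-6.1,0],"spin": 0,"jaw": 1},
    {"translation": [-13.3,-8.9,0],"spin": 0,"jaw": 1},
    {"translation": [-16.6,-11.1,0],"spin": 0,"jaw": 1},
  ],
  force=20,
)

```text
time: 0.6
tool_pos: [0.306, 0.323, 0.2265]
tool_rot: [-3.141, -0.0, 2.769]
contact_force: [0.0, 0.8, -0.9]
opening: 0.0917
grip_force: 0.0
```

Emit:
send_rows(
  targets=[
    {"translation": [-3.7,-2.5,0],"spin": 0,"jaw": 1},
    {"translation": [-7.5,-5,0],"spin": 0,"jaw": 1},
    {"translation": [-11.2,-7.5,0],"spin": 0,"jaw": 1},
    {"translation": [-15,-10,0],"spin": 0,"jaw": 1},
    {"translation": [-18.7,-12.5,0],"spin": 0,"jaw": 1},
  ],
)

```text
time: 1.1
tool_pos: [0.4346, 0.1388, 0.2266]
tool_rot: [3.141, -0.0, 2.769]
contact_force: [0.2, 1.2, -1.0]
opening: 0.0917
grip_force: 0.0
```

Emit:
send_rows(
  targets=[
    {"translation": [-3.3,-2.2,0],"spin": -4,"jaw": 1},
    {"translation": [-6,-4,0],"spin": -8,"jaw": 1},
    {"translation": [-8,-5.3,0],"spin": -11.4,"jaw": 1},
    {"translation": [-9.1,-6,0],"spin": -11.4,"jaw": 1},
    {"translation": [-9.1,-6,0],"spin": -11.4,"jaw": 1},
  ],
)

```text
time: 1.6
tool_pos: [0.4973, 0.0507, 0.2262]
tool_rot: [-3.142, -0.001, 2.964]
contact_force: [-0.1, 1.1, -0.1]
opening: 0.0917
grip_force: 0.0
```

Emit:
send_rows(
  targets=[
    {"translation": [0,0,1.5],"spin": 0,"jaw": 1},
    {"translation": [0,0,4],"spin": 0,"jaw": 1},
    {"translation": [0,0,6.5],"spin": 0,"jaw": 1},
    {"translation": [0,0,8],"spin": 0,"jaw": 1},
    {"translation": [0,0,8.5],"spin": 0,"jaw": 1},
  ],
)

```text
time: 2.1
tool_pos: [0.4951, 0.0529, 0.1402]
tool_rot: [-3.142, -0.004, 2.968]
contact_force: [0.0, 0.7, -0.4]
opening: 0.0917
grip_force: 0.0
```

Emit:
send_rows(
  targets=[
    {"translation": [0,0,0],"spin": 0,"jaw": 0.6},
    {"translation": [0,0,0],"spin": 0,"jaw": 0.3},
    {"translation": [0,0,0],"spin": 0,"jaw": 0.2},
    {"translation": [0,0,0],"spin": 0,"jaw": 0},
    {"translation": [0,0,0],"spin": 0,"jaw": 0},
  ],
  force=22,
)

```text
time: 2.6
tool_pos: [0.4971, 0.0516, 0.1422]
tool_rot: [3.141, 0.001, 2.968]
contact_force: [0.6, -0.9, 0.3]
opening: 0.0564
grip_force: 0.0
```

Emit:
send_rows(
  targets=[
    {"translation": [0,0,0],"spin": 0,"jaw": 0},
    {"translation": [0,0,0],"spin": 0,"jaw": 0},
    {"translation": [0,0,0],"spin": 0,"jaw": 0},
    {"translation": [0,0,0],"spin": 0,"jaw": 0},
    {"translation": [0,0,0],"spin": 0,"jaw": 0},
  ],
)

```text
time: 3.1
tool_pos: [0.4969, 0.0516, 0.1417]
tool_rot: [3.141, -0.0, 2.968]
contact_force: [-0.2, -0.2, -0.2]
opening: 0.0163
grip_force: 0.0
```

Run:
```python
from h import *
p,d=read_camera('side'); cv2.imwrite('pics/s1.png',cv2.resize(p[170:310,220:400],None,fx=4,fy=4,interpolation=cv2.INTER_CUBIC)[:,:,::-1])
print(monitor.observe())
```

```text
{'time': 3.15, 'qpos': array([-5.02794273e-02,  3.84618089e-01,  1.71727248e+00, -4.31785299e-04,
        1.03982722e+00, -1.44714663e+00]), 'qvel': array([ 2.22670201e-03, -2.99327398e-03, -8.64644342e-05, -7.67172472e-03,
       -3.19496388e-04, -8.70696164e-05]), 'joint_efforts': array([ 2.72198327e+00, -4.20303977e+01, -2.12357748e+01,  7.76369423e-01,
       -5.97105618e-02, -1.18608103e-02]), 'tool_pos': array([0.49685918, 0.05137522, 0.14168345]), 'tool_rot': array([-3.14120775e+00, -7.83042323e-05,  2.96788218e+00]), 'contact_force': array([ 0.25934714,  1.56724607, -0.29636774]), 'torque': array([ 0.19982563,  0.03458796, -0.01793799]), 'grip_force': 21.9997501373291, 'opening': 0.013780646173222881}
```

View pics/s1.png

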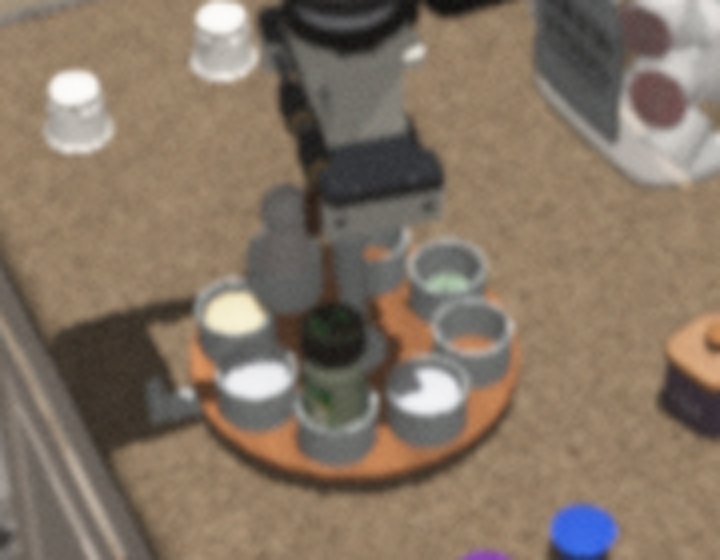

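Emit:
send_rows(
  targets=[
    {"translation": [0,0,0],"spin": -0.3,"jaw": 0},
    {"translation": [0,0,0],"spin": -1,"jaw": 0},
    {"translation": [0,0,0],"spin": -2,"jaw": 0},
    {"translation": [0,0,0],"spin": -3.3,"jaw": 0},
    {"translation": [0,0,0],"spin": -5,"jaw": 0},
  ],
)

```text
time: 3.65
tool_pos: [0.4968, 0.0514, 0.1417]
tool_rot: [-3.141, -0.0, 3.057]
contact_force: [-0.4, -2.0, -0.3]
opening: 0.0138
grip_force: 22.0
```

Emit:
send_rows(
  targets=[
    {"translation": [0,0,0],"spin": -2.2,"jaw": 0},
    {"translation": [0,0,0],"spin": -4.4,"jaw": 0},
    {"translation": [0,0,0],"spin": -6.6,"jaw": 0},
    {"translation": [0,0,0],"spin": -8.8,"jaw": 0},
    {"translation": [0,0,0],"spin": -11,"jaw": 0},
  ],
)

```text
time: 4.15
tool_pos: [0.4968, 0.0516, 0.1417]
tool_rot: [3.142, -0.0, -3.033]
contact_force: [-0.2, -1.6, -0.3]
opening: 0.0138
grip_force: 22.0
```

Emit:
send_rows(
  targets=[
    {"translation": [0,0,0],"spin": -2.2,"jaw": 0},
    {"translation": [0,0,0],"spin": -4.4,"jaw": 0},
    {"translation": [0,0,0],"spin": -6.6,"jaw": 0},
    {"translation": [0,0,0],"spin": -8.8,"jaw": 0},
    {"translation": [0,0,0],"spin": -11,"jaw": 0},
  ],
)

```text
time: 4.65
tool_pos: [0.4968, 0.0517, 0.1417]
tool_rot: [3.141, -0.0, -2.841]
contact_force: [-0.6, -1.6, 0.0]
opening: 0.0146
grip_force: 22.0
```

Emit:
send_rows(
  targets=[
    {"translation": [0,0,0],"spin": -2.2,"jaw": 0},
    {"translation": [0,0,0],"spin": -4.4,"jaw": 0},
    {"translation": [0,0,0],"spin": -6.6,"jaw": 0},
    {"translation": [0,0,0],"spin": -8.8,"jaw": 0},
    {"translation": [0,0,0],"spin": -11,"jaw": 0},
  ],
)

```text
time: 5.15
tool_pos: [0.4968, 0.0518, 0.1417]
tool_rot: [3.141, 0.0, -2.649]
contact_force: [-1.5, -0.4, 0.3]
opening: 0.0136
grip_force: 22.0
```

Emit:
send_rows(
  targets=[
    {"translation": [0,0,0],"spin": -2.2,"jaw": 0},
    {"translation": [0,0,0],"spin": -4.4,"jaw": 0},
    {"translation": [0,0,0],"spin": -6.6,"jaw": 0},
    {"translation": [0,0,0],"spin": -8.8,"jaw": 0},
    {"translation": [0,0,0],"spin": -11,"jaw": 0},
  ],
)

```text
time: 5.65
tool_pos: [0.4967, 0.0519, 0.1417]
tool_rot: [3.141, 0.0, -2.457]
contact_force: [-0.8, -0.5, 0.2]
opening: 0.0141
grip_force: 22.0
```

Emit:
send_rows(
  targets=[
    {"translation": [0,0,0],"spin": -2.2,"jaw": 0},
    {"translation": [0,0,0],"spin": -4.4,"jaw": 0},
    {"translation": [0,0,0],"spin": -6.6,"jaw": 0},
    {"translation": [0,0,0],"spin": -8.8,"jaw": 0},
    {"translation": [0,0,0],"spin": -11,"jaw": 0},
  ],
)

```text
time: 6.15
tool_pos: [0.4966, 0.052, 0.1417]
tool_rot: [3.141, 0.0, -2.265]
contact_force: [-1.6, 0.2, 0.0]
opening: 0.0139
grip_force: 22.0
```

Emit:
send_rows(
  targets=[
    {"translation": [0,0,0],"spin": -2,"jaw": 0},
    {"translation": [0,0,0],"spin": -4,"jaw": 0},
    {"translation": [0,0,0],"spin": -5.7,"jaw": 0},
    {"translation": [0,0,0],"spin": -7,"jaw": 0},
    {"translation": [0,0,0],"spin": -7.5,"jaw": 0},
  ],
)

```text
time: 6.65
tool_pos: [0.4966, 0.052, 0.1417]
tool_rot: [3.141, 0.0, -2.136]
contact_force: [-1.3, 2.8, 1.3]
opening: 0.0138
grip_force: 22.0
```

Run:
```python
from h import *
s=monitor.observe(); print(s['time'],np.degrees(s['tool_rot']),s['tool_pos'],s['opening'],s['grip_force'],s['torque'])
a,_=read_camera('top'); b,_=read_camera('side')
f=lambda p,s:cv2.resize(p[s],(480,480) if 0 else None,fx=4,fy=4,interpolation=cv2.INTER_CUBIC)[:,:,::-1]
cv2.imwrite('pics/t2.png',np.vstack([cv2.resize(a[215:315,250:370],(640,533-233),interpolation=cv2.INTER_CUBIC) if 0 else np.hstack([cv2.resize(a[195:315,250:370],(400,400),interpolation=cv2.INTER_CUBIC),cv2.resize(b[195:305,250:360],(400,400),interpolation=cv2.INTER_CUBIC)])])[:,:,::-1])
```

```text
6.65 [ 1.79949982e+02  1.77016943e-02 -1.22387902e+02] [0.4965842  0.05200451 0.14170886] 0.013843585511843084 22.001397907733917 [ 0.39215382  0.40628002 -0.05847378]
```

View pics/t2.png

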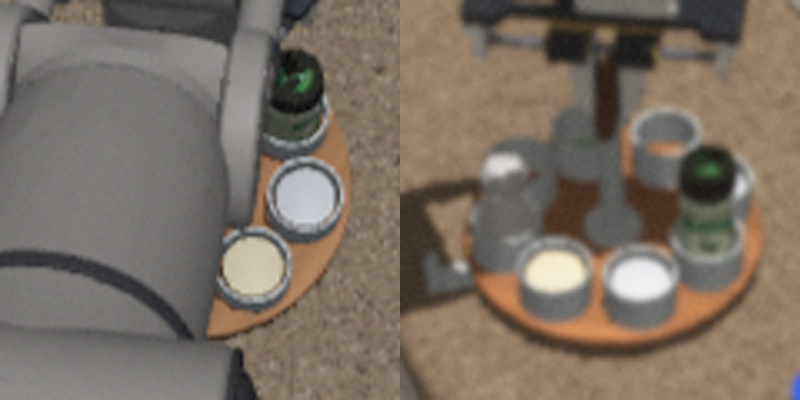

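The tray has turned, with everything standing, and the salt is near the pointer (side crop: salt at 505,210 and pointer at 445,275). I'll measure the exact turn from the cup rims at (305,197) and (253,267) in the left half.

Run:
```python
from h import *
c=get_calibration('top'); A=np.array([.497,.0513])
q=ray(c,[(250+x/3.333-.35,195+y/3.333-.35) for x,y in[(305,193),(253,263)]],.055)[:,:2]-A
print(np.degrees(np.arctan2(q[:,1],q[:,0]))%360,np.hypot(*q.T))
c=get_calibration('side')
q=ray(c,[(250+x/3.636-.36,195+y/3.636-.36) for x,y in[(555,265),(641,275),(666,133)]],.055)[:,:2]-A
print(np.degrees(np.arctan2(q[:,1],q[:,0]))%360,np.hypot(*q.T))
q=ray(c,[(250+505/3.636-.36,195+165/3.636-.36)],.108)[:,:2]-A
print(np.degrees(np.arctan2(q[:,1],q[:,0]))%360,np.hypot(*q.T))
```

```text
[261.42341729 215.75927234] [0.07904173 0.07816845]
[318.90834997 320.11008156 345.9069146 ] [0.25605577 0.31631206 0.34908113]
[328.72082097] [0.21209404]
```

The side numbers there were wrong because I didn't subtract the 400 px panel offset. The top view is sufficient: it puts the salt at about 171°, against the pointer at 170 ± 1°, inside the ±9° allowed. Now I hold for 2 s.

Emit:
send_rows(
  targets=[
    {"translation": [0,0,0],"spin": 0,"jaw": 0},
    {"translation": [0,0,0],"spin": 0,"jaw": 0},
    {"translation": [0,0,0],"spin": 0,"jaw": 0},
    {"translation": [0,0,0],"spin": 0,"jaw": 0},
    {"translation": [0,0,0],"spin": 0,"jaw": 0},
  ],
)

```text
time: 7.25
tool_pos: [0.4966, 0.052, 0.1417]
tool_rot: [3.141, 0.0, -2.137]
contact_force: [-3.3, 3.3, 1.9]
opening: 0.014
grip_force: 22.0
```

Emit:
send_rows(
  targets=[
    {"translation": [0,0,0],"spin": 0,"jaw": 0},
    {"translation": [0,0,0],"spin": 0,"jaw": 0},
    {"translation": [0,0,0],"spin": 0,"jaw": 0},
    {"translation": [0,0,0],"spin": 0,"jaw": 0},
    {"translation": [0,0,0],"spin": 0,"jaw": 0},
  ],
)

```text
time: 7.75
tool_pos: [0.4966, 0.052, 0.1417]
tool_rot: [3.141, 0.0, -2.137]
contact_force: [-3.5, 4.4, 2.0]
opening: 0.0136
grip_force: 22.0
```

Emit:
send_rows(
  targets=[
    {"translation": [0,0,0],"spin": 0,"jaw": 0},
    {"translation": [0,0,0],"spin": 0,"jaw": 0},
    {"translation": [0,0,0],"spin": 0,"jaw": 0},
    {"translation": [0,0,0],"spin": 0,"jaw": 0},
    {"translation": [0,0,0],"spin": 0,"jaw": 0},
  ],
)

```text
time: 8.25
tool_pos: [0.4965, 0.052, 0.1417]
tool_rot: [3.141, 0.0, -2.138]
contact_force: [-4.0, 3.9, 1.5]
opening: 0.0137
grip_force: 22.0
```

Emit:
send_rows(
  targets=[
    {"translation": [0,0,0],"spin": 0,"jaw": 0},
    {"translation": [0,0,0],"spin": 0,"jaw": 0},
    {"translation": [0,0,0],"spin": 0,"jaw": 0},
    {"translation": [0,0,0],"spin": 0,"jaw": 0},
    {"translation": [0,0,0],"spin": 0,"jaw": 0},
  ],
)

```text
time: 8.75
tool_pos: [0.4966, 0.052, 0.1417]
tool_rot: [3.141, 0.0, -2.137]
contact_force: [-3.7, 3.5, 1.4]
opening: 0.014
grip_force: 22.0
```

Emit:
send_rows(
  targets=[
    {"translation": [0,0,0],"spin": 0,"jaw": 0},
    {"translation": [0,0,0],"spin": 0,"jaw": 0},
    {"translation": [0,0,0],"spin": 0,"jaw": 0},
    {"translation": [0,0,0],"spin": 0,"jaw": 0},
    {"translation": [0,0,0],"spin": 0,"jaw": 0},
  ],
)

```text
time: 9.25
tool_pos: [0.4966, 0.052, 0.1417]
tool_rot: [3.141, 0.0, -2.137]
contact_force: [-3.6, 4.2, 2.5]
opening: 0.0139
grip_force: 22.0
```

Run:
```python
from h import *
c=get_calibration('side'); A=np.array([.497,.0513])
f=lambda L:[(250+(x-400)/3.636-.36,195+y/3.636-.36) for x,y in L]
for L,z in(([(555,268),(641,275),(666,133)],.055),([(505,163)],.108),([(708,172)],.126),([(447,272)],.015)):
    q=ray(c,f(L),z)[:,:2]-A; print(np.degrees(np.arctan2(q[:,1],q[:,0]))%360,np.hypot(*q.T))
s=monitor.observe(); print(s['time'],np.degrees(s['tool_rot']),s['grip_force'],s['opening'])
```

```text
[216.7080867  261.14350391  34.14305536] [0.0812005  0.08213913 0.08065069]
[168.90644081] [0.07600336]
[300.84137952] [0.08505198]
[171.84509078] [0.12610305]
9.25 [ 1.79949264e+02  1.73819910e-02 -1.22467072e+02] 22.00143724679947 0.013857522768660145
```

The salt held steady for 2.6 s, and the side view agrees (salt 169°, pointer 172°). Now the smooth turn back by 135°.

Emit:
send_rows(
  targets=[
    {"translation": [0,0,0],"spin": 0.3,"jaw": 0},
    {"translation": [0,0,0],"spin": 1,"jaw": 0},
    {"translation": [0,0,0],"spin": 2,"jaw": 0},
    {"translation": [0,0,0],"spin": 3.3,"jaw": 0},
    {"translation": [0,0,0],"spin": 5,"jaw": 0},
  ],
)

```text
time: 9.75
tool_pos: [0.4966, 0.052, 0.1417]
tool_rot: [3.141, 0.0, -2.226]
contact_force: [-3.0, 4.9, 2.0]
opening: 0.0137
grip_force: 22.0
```

Emit:
send_rows(
  targets=[
    {"translation": [0,0,0],"spin": 2.4,"jaw": 0},
    {"translation": [0,0,0],"spin": 4.9,"jaw": 0},
    {"translation": [0,0,0],"spin": 7.3,"jaw": 0},
    {"translation": [0,0,0],"spin": 9.8,"jaw": 0},
    {"translation": [0,0,0],"spin": 12.25,"jaw": 0},
  ],
)

```text
time: 10.25
tool_pos: [0.4967, 0.0519, 0.1417]
tool_rot: [3.141, 0.0, -2.44]
contact_force: [-2.4, 3.2, 2.0]
opening: 0.014
grip_force: 22.0
```

Emit:
send_rows(
  targets=[
    {"translation": [0,0,0],"spin": 2.4,"jaw": 0},
    {"translation": [0,0,0],"spin": 4.9,"jaw": 0},
    {"translation": [0,0,0],"spin": 7.3,"jaw": 0},
    {"translation": [0,0,0],"spin": 9.8,"jaw": 0},
    {"translation": [0,0,0],"spin": 12.25,"jaw": 0},
  ],
)

```text
time: 10.75
tool_pos: [0.4968, 0.0518, 0.1417]
tool_rot: [3.141, 0.0, -2.654]
contact_force: [-2.3, 3.3, 1.8]
opening: 0.0142
grip_force: 22.0
```

Emit:
send_rows(
  targets=[
    {"translation": [0,0,0],"spin": 2.4,"jaw": 0},
    {"translation": [0,0,0],"spin": 4.9,"jaw": 0},
    {"translation": [0,0,0],"spin": 7.3,"jaw": 0},
    {"translation": [0,0,0],"spin": 9.8,"jaw": 0},
    {"translation": [0,0,0],"spin": 12.25,"jaw": 0},
  ],
)

```text
time: 11.25
tool_pos: [0.4969, 0.0516, 0.1417]
tool_rot: [3.141, 0.0, -2.868]
contact_force: [-1.7, 2.1, 0.8]
opening: 0.0138
grip_force: 22.0
```

Emit:
send_rows(
  targets=[
    {"translation": [0,0,0],"spin": 2.4,"jaw": 0},
    {"translation": [0,0,0],"spin": 4.9,"jaw": 0},
    {"translation": [0,0,0],"spin": 7.3,"jaw": 0},
    {"translation": [0,0,0],"spin": 9.8,"jaw": 0},
    {"translation": [0,0,0],"spin": 12.25,"jaw": 0},
  ],
)

```text
time: 11.75
tool_pos: [0.4969, 0.0515, 0.1417]
tool_rot: [-3.142, -0.0, -3.082]
contact_force: [-3.2, 2.3, 1.2]
opening: 0.0144
grip_force: 22.0
```

Emit:
send_rows(
  targets=[
    {"translation": [0,0,0],"spin": 2.4,"jaw": 0},
    {"translation": [0,0,0],"spin": 4.9,"jaw": 0},
    {"translation": [0,0,0],"spin": 7.3,"jaw": 0},
    {"translation": [0,0,0],"spin": 9.8,"jaw": 0},
    {"translation": [0,0,0],"spin": 12.25,"jaw": 0},
  ],
)

```text
time: 12.25
tool_pos: [0.4969, 0.0514, 0.1417]
tool_rot: [-3.141, -0.0, 2.988]
contact_force: [-1.6, 1.7, 1.8]
opening: 0.014
grip_force: 22.0
```

Emit:
send_rows(
  targets=[
    {"translation": [0,0,0],"spin": 2.4,"jaw": 0},
    {"translation": [0,0,0],"spin": 4.9,"jaw": 0},
    {"translation": [0,0,0],"spin": 7.3,"jaw": 0},
    {"translation": [0,0,0],"spin": 9.8,"jaw": 0},
    {"translation": [0,0,0],"spin": 12.25,"jaw": 0},
  ],
)

```text
time: 12.75
tool_pos: [0.4969, 0.0513, 0.1417]
tool_rot: [-3.141, 0.0, 2.774]
contact_force: [-2.3, 0.3, 1.5]
opening: 0.0138
grip_force: 22.0
```

Emit:
send_rows(
  targets=[
    {"translation": [0,0,0],"spin": 2.4,"jaw": 0},
    {"translation": [0,0,0],"spin": 4.9,"jaw": 0},
    {"translation": [0,0,0],"spin": 7.3,"jaw": 0},
    {"translation": [0,0,0],"spin": 9.8,"jaw": 0},
    {"translation": [0,0,0],"spin": 12.25,"jaw": 0},
  ],
)

```text
time: 13.25
tool_pos: [0.4968, 0.0511, 0.1417]
tool_rot: [-3.141, 0.0, 2.56]
contact_force: [-3.0, -0.3, 1.9]
opening: 0.0138
grip_force: 22.0
```

Emit:
send_rows(
  targets=[
    {"translation": [0,0,0],"spin": 2.4,"jaw": 0},
    {"translation": [0,0,0],"spin": 4.9,"jaw": 0},
    {"translation": [0,0,0],"spin": 7.3,"jaw": 0},
    {"translation": [0,0,0],"spin": 9.8,"jaw": 0},
    {"translation": [0,0,0],"spin": 12.25,"jaw": 0},
  ],
)

```text
time: 13.75
tool_pos: [0.4967, 0.051, 0.1417]
tool_rot: [-3.141, 0.0, 2.347]
contact_force: [-3.1, -0.2, 1.3]
opening: 0.0143
grip_force: 22.0
```

Emit:
send_rows(
  targets=[
    {"translation": [0,0,0],"spin": 2.4,"jaw": 0},
    {"translation": [0,0,0],"spin": 4.9,"jaw": 0},
    {"translation": [0,0,0],"spin": 7.3,"jaw": 0},
    {"translation": [0,0,0],"spin": 9.8,"jaw": 0},
    {"translation": [0,0,0],"spin": 12.25,"jaw": 0},
  ],
)

```text
time: 14.25
tool_pos: [0.4966, 0.0509, 0.1417]
tool_rot: [-3.14, 0.0, 2.133]
contact_force: [-4.2, -1.6, 2.3]
opening: 0.0139
grip_force: 22.0
```

Emit:
send_rows(
  targets=[
    {"translation": [0,0,0],"spin": 2.4,"jaw": 0},
    {"translation": [0,0,0],"spin": 4.9,"jaw": 0},
    {"translation": [0,0,0],"spin": 7.3,"jaw": 0},
    {"translation": [0,0,0],"spin": 9.8,"jaw": 0},
    {"translation": [0,0,0],"spin": 12.25,"jaw": 0},
  ],
)

```text
time: 14.75
tool_pos: [0.4965, 0.0509, 0.1417]
tool_rot: [-3.14, 0.001, 1.919]
contact_force: [-4.8, -1.4, 1.9]
opening: 0.0139
grip_force: 22.0
```

Emit:
send_rows(
  targets=[
    {"translation": [0,0,0],"spin": 2,"jaw": 0},
    {"translation": [0,0,0],"spin": 4,"jaw": 0},
    {"translation": [0,0,0],"spin": 5.7,"jaw": 0},
    {"translation": [0,0,0],"spin": 7,"jaw": 0},
    {"translation": [0,0,0],"spin": 7.5,"jaw": 0},
  ],
)

```text
time: 15.25
tool_pos: [0.4964, 0.0508, 0.1417]
tool_rot: [-3.14, 0.001, 1.789]
contact_force: [-4.8, -2.7, 3.2]
opening: 0.014
grip_force: 22.0
```

Emit:
send_rows(
  targets=[
    {"translation": [0,0,0],"spin": 0,"jaw": 0},
    {"translation": [0,0,0],"spin": 0,"jaw": 0},
    {"translation": [0,0,0],"spin": 0,"jaw": 0},
    {"translation": [0,0,0],"spin": 0,"jaw": 0},
    {"translation": [0,0,0],"spin": 0,"jaw": 0},
  ],
)

```text
time: 15.75
tool_pos: [0.4964, 0.0508, 0.1417]
tool_rot: [-3.14, 0.001, 1.79]
contact_force: [-4.5, -2.1, 2.5]
opening: 0.0138
grip_force: 22.0
```

Run:
```python
from h import *
s=monitor.observe(); print(s['time'],np.degrees(s['tool_rot']),s['tool_pos'],s['opening'],s['grip_force'],s['torque'])
a,_=read_camera('top'); b,_=read_camera('side')
cv2.imwrite('pics/t3.png',np.hstack([cv2.resize(a[195:315,250:370],(400,400),interpolation=cv2.INTER_CUBIC),cv2.resize(b[195:305,250:360],(400,400),interpolation=cv2.INTER_CUBIC)])[:,:,::-1])
```

```text
15.75 [-1.79923027e+02  5.17085656e-02  1.02537243e+02] [0.49641143 0.05084617 0.14167573] 0.013774871483418437 22.005311250686646 [-0.30886233  0.64006457  0.07759601]
```

View pics/t3.png

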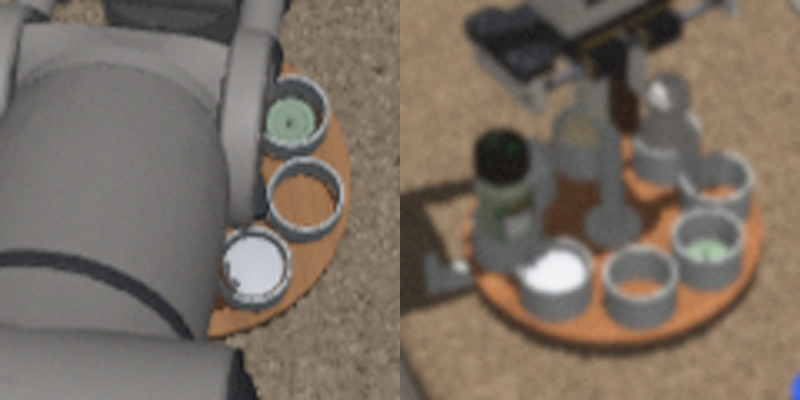

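The cups sit at the same pixels as in the salt hold, (305,197) and (253,266). The cinnamon jar (side crop 505,200) is now in the front position by the pointer (445,275), and everything is standing. The grip is 22 N and the tray is still, so I hand in.

```bash
python3 -c "
from cell import job; print(job.hand_in())"
```

```text
the job is handed in; nothing more can be done
None
```

I held the salt shaker at the pointer for about 2.6 s, then turned the tray to bring the cinnamon jar in line (about 1° off) and handed in still gripping the handle at 22 N, with everything on the tray standing; no verdict came back.

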